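# Stroke the air cleaner's louvres shut

## Robot

A 7-joint arm with a two-finger parallel gripper is mounted at the origin on the work surface. World frame = base frame: x ahead of the robot, y to its left, z up, the work surface at z = 0. Lengths are in m, angles in rad, forces in N, time in s.
With the tool pointing down it reaches from about 0.425 to 0.8 m from the base axis. Payload 8.3 kg.
Tool frame: the origin (TCP) lies on the centre line of the jaws, within the pads' length; the fingertips stand 19 mm ahead of it and the grasp point (between the pads) is the TCP; z points along the fingers, y is the line along which they close (so a half turn about z gives the same grasp; the last joint's range is limited). The gripper opens to 85 mm and grips with 20 to 120 N. Pads are 22 mm wide; open, the fingers measure 114 mm over their backs; the gripper's body (76 mm by 85 mm) begins 54 mm behind the grasp point. The pads swing forward as they close: fully open they stand 13 mm farther back than shut.
Start: joints at [-1.194, 0.383, 0.016, 1.37, -0.006, 1.388, -0.046], TCP at [0.266, 0.566, 0.25] pointing down, gripper open.
Joint ranges: [-2.95, 2.95], [-0.25, 2.06], [-1.52, 1.56], [0.18, 2.33], [-1.44, 4.58], [0.02, 2.06], [-3.01, 3.01]. Speed limits (rad/s): [2.39, 2.39, 3.01, 3.01, 3.14, 3.14, 3.14].

## Interface

Orientations are given as a unit quaternion [w, x, y, z].
In Python, from station import r gives the robot as it stands. The module is installed in compiled form; this text tells all that it offers.
- The arm moves only by the shell command python3 -m inch 'ROWS' [OPENING] [FORCE]. ROWS is JSON, a list of rows, each an object of numbers: "dx", "dy", "dz": the shift along the tool's x, y, z in m; "twist": the turn about the tool's z in rad. A call has 1 to 8 rows; each row is the pose to reach, as a shift and turn from the pose commanded when the call began, along the tool's axes at that moment; what a row does not reach only later rows make up. A row lasts 1/10 s, in which the tool goes at most 50 mm and 8.59 degrees, less where a joint would pass 70% of its speed; a pose out of reach is approached as far as the arm can. A call with a gripper value outside its range is refused whole. OPENING is the closure, from -1 (fully open) to 1 (shut), set as the call begins (- or left out, the last holds). The fingers move at their own pace and stop on an object; FORCE is the grip in N (left out, the last holds). Time passes only in rows, so rows that repeat a pose let the fingers close. It gives the time, the measured TCP pose, the force, the opening and the grip force at its end, in the units of the state.
- r.sense(): the state, without advancing time (a new reading comes with each control period).
- r.camera(name): name is "scene" or "top"; returns a dict with "pixels" (480x640x3 uint8, red, green, blue), "fx", "fy", "cx", "cy" (pixels), "R" (3x3) and "t" (3): a world point X has camera coordinates R X + t. Camera axes: x right, y down, z forward; pixel columns grow to the right and rows downward; lengths in m; the calibration is good to about 2 mm. A picture is of the moment at which its call begins. There is no depth.
- r.job_done(): hands the job in; it is judged then, once.
The state is a dict: "time": time; "q": joint angles; "qd": joint speeds; "effort": joint torques, N m; "tool_pos": TCP position; "eef_rot": TCP orientation; "force": force on the tool from outside, world axes, zero at the start; "torque": the same for the moment, N m; "grip_width": finger opening in m; "grasp_force": force on a finger pad.
Only numpy, scipy, OpenCV 4.12 (cv2) and the standard library are available. Lean on these libraries where they do the work, as an engineer would, in place of code of your own. Each camera call takes 0.05 s, during which the arm holds its last target. There are 200 camera calls.

## Task

Shut the five louvre blades on top of the air cleaner with one light stroke: with the gripper closed and empty, run the fingertips just above the flush top along the middle of the row from the green-marked hinge end to the other end, folding the blades down flat one after the other, then move clear. Do not lift off until the last blade is down, do not bend any blade back, press hard, or shove or lift the cleaner. Grasp nothing, and leave the socket and jar standing on the cleaner and everything else on the table where they are.

Things in the scene. Friction and masses are not known exactly. Their poses are not given: they have to be found in the camera images.
- cleaner: air cleaner, a grey box 340 x 260 mm, 110 mm high, 5 kg, standing loose on the table. Origin: centre of its underside, z up. In its flat top a row of five louvre blades runs along its +x, 210 mm long, 110 mm wide, centred; the top goes on flush 65 mm beyond either end and 75 mm beside it. A painted green bar across the top, 155 mm from the centre on the -x side, marks the row's hinge end.
- row_start (a point): middle of blade 1's hinge line, at the height of the box top (110 mm above the table); the green bar lies 50 mm before it. Each blade is an aluminium plate 38 mm along the row, 110 mm across, 2.4 mm thick, 42 mm from the next, hinged on its edge nearest the green bar; its free orange edge stands up, leaning away from the green bar. Shut blades lie flush with the box top.
- row_end (a point): middle of the far end of the row, 4 mm past blade 5's free edge, at the height of the box top. Fingertips passing along the row from the green bar, 1 to 5 mm (best 2 to 3) above the box top, fold each blade down, and it stays (hinge friction 0.01 Nm, a few newtons at the fingertip). Passing the other way they catch under the blades.
- blade1 (a joint): opening angle of blade 1 counted from the green bar, rad: 0 is shut and flush, grows as the free edge rises; starts between 0.5 and 1.15, hard stop at 1.5; its hinge is 0 mm along the row from row_start
- blade2 (a joint): opening angle of blade 2 counted from the green bar, rad: 0 is shut and flush, grows as the free edge rises; starts between 0.5 and 1.15, hard stop at 1.5; its hinge is 42 mm along the row from row_start
- blade3 (a joint): opening angle of blade 3 counted from the green bar, rad: 0 is shut and flush, grows as the free edge rises; starts between 0.5 and 1.15, hard stop at 1.5; its hinge is 84 mm along the row from row_start
- blade4 (a joint): opening angle of blade 4 counted from the green bar, rad: 0 is shut and flush, grows as the free edge rises; starts between 0.5 and 1.15, hard stop at 1.5; its hinge is 126 mm along the row from row_start
- blade5 (a joint): opening angle of blade 5 counted from the green bar, rad: 0 is shut and flush, grows as the free edge rises; starts between 0.5 and 1.15, hard stop at 1.5; its hinge is 168 mm along the row from row_start
- socket: steel hex socket, a ring 26 mm across and 30 mm high, standing on the cleaner's top beside the blades (about 104 mm to the row's left); leave it alone. Origin: centre of its underside
- bolt_jar: glass bolt jar with red lid, 40 mm across, 45 mm high, standing on the cleaner's top beside the blades (about 102 mm to the row's right); leave it alone. Origin: centre of its underside
- lube: chain lube bottle, 44 mm across, 130 mm high, on the table; leave it alone. Origin: centre of its underside
- spanner: steel spanner, 180 mm, flat on the table; leave it alone. Origin: centre of its underside (lying along its x)
- driver: screwdriver with blue handle, 200 mm, flat on the table; leave it alone. Origin: centre of its underside (lying along its x)
- tape: red ring of a tape roll, 96 mm across, 24 mm high, flat on the table; leave it alone. Origin: centre of its underside
- mug: blue mug, 80 mm across, 95 mm high, on the table; leave it alone. Origin: centre of its underside

How it is judged:
By the outcome, as a careful person would: the job done as asked, in the order asked, and still so for the second after the job is handed in, with the robot touching nothing.
It also fails if it takes over 40 s, if anything falls off the work surface, if the arm or the gripper's body presses on something with over 40 N, if the wrist force passes 120 N, or if a joint passes its speed limit or range.

## Working session

There is one attempt and no reset: what is moved stays moved. The work goes in short steps, Python scripts to look and compute and a shell command to move; the robot and the scene stay as the last step left them, time stands still between calls to the robot, and variables do not carry over. Pictures are saved under pics/ and viewed, at most 10 in all, crops included, and the job is handed in when it is done.

```bash
mkdir -p pics; python3 - <<'E'
from station import r
import cv2,pickle
d={}
for n in("scene","top"):
    c=r.camera(n); d[n]=c; cv2.imwrite(f"pics/{n}0.png",c["pixels"][:,:,::-1])
    print(n,c["fx"],c["cx"],c["cy"],c["R"],c["t"])
pickle.dump(d,open("c0.pkl","wb"))
s=r.sense();print({k:s[k] for k in("time","tool_pos","eef_rot","force","grip_width")})
E
```

```text
scene 478.56030351560514 318.69956416995785 239.72270619482873 [[-0.24530598  0.96932095  0.01555201]
 [ 0.81851298  0.21568397 -0.53246307]
 [-0.51948193 -0.11788686 -0.84631035]] [ 0.12791644 -0.41761038  1.36615291]
top 493.8607300357455 310.0706729914372 246.43905487561662 [[-0.01948793 -0.9997776  -0.00806022]
 [-0.99003941  0.02042117 -0.13930166]
 [ 0.13943528  0.00526524 -0.99021719]] [0.02195594 0.58618008 1.17357145]
{'time': 0.1, 'tool_pos': array([0.26588572, 0.56514672, 0.24937544]), 'eef_rot': array([-1.80345776e-04,  2.18107277e-01,  9.75924388e-01, -8.78908942e-04]), 'force': array([-0.47589137,  0.01658797, -0.12274216]), 'grip_width': 0.08514622922817915}
```

View pics/top0.png

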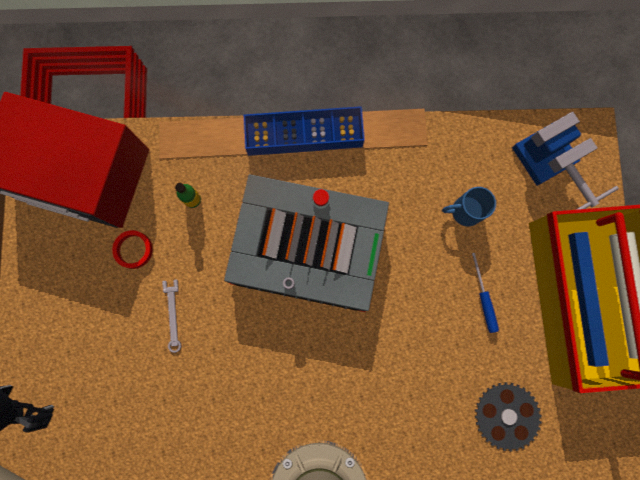

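View pics/scene0.png

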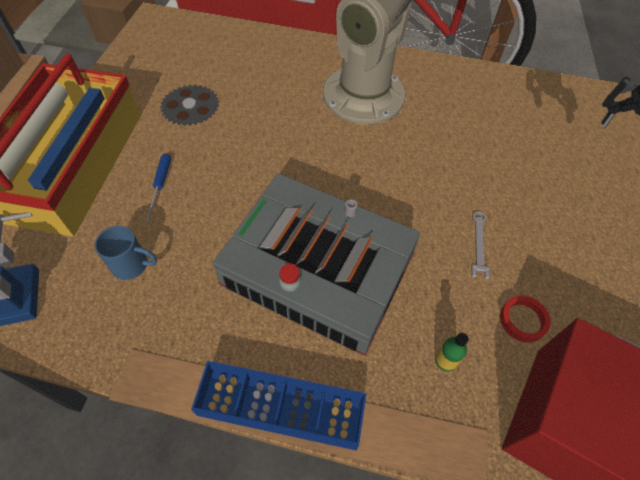

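The top view shows the cleaner with its top corners near (250,177), (389,200), (367,308) and (226,283). The green bar is at (374,255), the row runs left from it, the jar is at (321,200) and the socket at (288,283). The scene view agrees, with the green bar at (253,217).

```bash
cat > h.py <<'E'
import numpy as np,cv2
def ray(c,p,z):
    R=np.array(c["R"]);C=-R.T@np.array(c["t"])
    p=np.atleast_2d(p).astype(float)
    d=np.c_[(p[:,0]-c["cx"])/c["fx"],(p[:,1]-c["cy"])/c["fy"],np.ones(len(p))]@R
    return (C+d*((z-C[2])/d[:,2])[:,None])[:,:2]
def green(c,box):
    x0,y0,x1,y1=box;h=cv2.cvtColor(c["pixels"],cv2.COLOR_RGB2HSV)
    m=cv2.inRange(h,(45,120,60),(85,255,255));v,u=np.nonzero(m[y0:y1,x0:x1]);return np.c_[u+x0,v+y0]
E
python3 - <<'E'
from h import *;import pickle
d=pickle.load(open("c0.pkl","rb"))
for n,b in(("top",(350,215,400,300)),("scene",(220,180,290,250))):
    c=d[n];P=ray(c,green(c,b),.11);(ctr,sz,a)=cv2.minAreaRect(P.astype(np.float32));w=np.linalg.eigh(np.cov(P.T))[1][:,1]
    print(n,"green",len(P),P.mean(0),ctr,sz,"bar dir",np.degrees(np.arctan2(w[1],w[0])))
c=d["top"];im=c["pixels"];h=cv2.cvtColor(im,cv2.COLOR_RGB2HSV)
print(h[190,290],h[295,330],h[230,240])
m=cv2.inRange(h,(75,10,50),(125,90,190));m=cv2.morphologyEx(m,cv2.MORPH_OPEN,np.ones((3,3)))
cs=max((k for k in cv2.findContours(m,0,2)[0] if cv2.pointPolygonTest(k,(307,190),True)>-15),key=cv2.contourArea)
hull=cv2.convexHull(cs);q=ray(c,hull[:,0],.11).astype(np.float32)
rc=cv2.minAreaRect(q);print("box",rc,"\n",cv2.boxPoints(rc))
q=cv2.approxPolyDP(hull,6,True)[:,0];print(q.tolist(),ray(c,q,.11).round(4).tolist())
print("hand corners",ray(c,[(250,177),(389,200),(367,308),(226,283)],.11).round(4).tolist(), "lube",ray(c,[(190,200)],.06))
E
```

```text
top green 164 [ 0.5562301  -0.13438378] (0.5564016103744507, -0.13445469737052917) (0.00877667497843504, 0.09940101951360703) bar dir 167.22852325898958
scene green 129 [ 0.56049877 -0.13556754] (0.5591549277305603, -0.13541054725646973) (0.007080097682774067, 0.09590552747249603) bar dir 167.00058162156762
[ 0  0 99] [90  8 97] [60  3 94]Traceback (most recent call last):
  File "<stdin>", line 9, in <module>
ValueError: max() iterable argument is empty
```

```bash
cat >> h.py <<'E'
from scipy.spatial.transform import Rotation as Ro
G=np.array([.558,-.135]);A=np.radians(77.1);U=np.array([np.cos(A),np.sin(A)])
def togo(s,along,z):   # along: m past green bar; tool x should lie along the row
    R=Ro.from_quat(np.roll(s["eef_rot"],-1)).as_matrix()
    d=np.r_[G+along*U,z]-s["tool_pos"]
    t=(A-np.arctan2(R[1,0],R[0,0])+np.pi)%(2*np.pi)-np.pi
    f=s["force"];print("t",s["time"],"pos",np.round(s["tool_pos"],4),"F",np.round(f,1),"shift",np.round(R.T@d,4),"twist",round(-t,3),"tilt",np.round(R[:2,2],4),"w",round(s["grip_width"],4),"q",np.round(s["q"],2))
E
python3 - <<'E'
from h import *;import pickle
from station import r
c=pickle.load(open("c0.pkl","rb"))["top"]
P=ray(c,[(250,177),(389,200),(367,308),(226,283)],.11);print(P.round(3).tolist(),P.mean(0),"pred centre",G+.155*U)
for k in(P[0]-P[1],P[3]-P[2]):print(np.linalg.norm(k),np.degrees(np.arctan2(k[1],k[0])))
togo(r.sense(),.005,.25)
E
```

```text
[[0.746, 0.149], [0.683, -0.178], [0.433, -0.117], [0.496, 0.205]] [0.58933662 0.01473776] pred centre [0.59260377 0.01608799]
0.33229171228521004 79.11761638892173
0.32781514444400983 78.85994011431586
t 0.1 pos [0.2659 0.5651 0.2494] F [-0.5  0.  -0.1] shift [-5.613e-01 -5.043e-01  3.000e-04] twist 1.356 tilt [-0.0007 -0.0016] w 0.0851 q [-1.19  0.38  0.02  1.37 -0.01  1.39 -0.05]
```

```bash
python3 -m inch '[{"dx":-0.03,"dy":-0.027,"twist":0.08},{"dx":-0.06,"dy":-0.054,"twist":0.17},{"dx":-0.09,"dy":-0.081,"twist":0.25},{"dx":-0.12,"dy":-0.108,"twist":0.34},{"dx":-0.15,"dy":-0.135,"twist":0.42},{"dx":-0.18,"dy":-0.162,"twist":0.51},{"dx":-0.21,"dy":-0.189,"twist":0.60},{"dx":-0.24,"dy":-0.216,"twist":0.68}]' 1 20
python3 -c "
from h import *
from station import r
togo(r.sense(),.005,.25)"
```

```text
t 0.1 pos [0.2659 0.5651 0.2494] F [-0.5  0.  -0.1] shift [-5.613e-01 -5.043e-01  3.000e-04] twist 1.356 tilt [-0.0007 -0.0016] w 0.0851 q [-1.19  0.38  0.02  1.37 -0.01  1.39 -0.05]$[0]: bad value
```

```bash
python3 -m inch '[{"dx":-0.03,"dy":-0.027,"dz":0,"twist":0.08},{"dx":-0.06,"dy":-0.054,"dz":0,"twist":0.17},{"dx":-0.09,"dy":-0.081,"dz":0,"twist":0.25},{"dx":-0.12,"dy":-0.108,"dz":0,"twist":0.34},{"dx":-0.15,"dy":-0.135,"dz":0,"twist":0.42},{"dx":-0.18,"dy":-0.162,"dz":0,"twist":0.51},{"dx":-0.21,"dy":-0.189,"dz":0,"twist":0.60},{"dx":-0.24,"dy":-0.216,"dz":0,"twist":0.68}]' 1 20
python3 -c "
from h import *
from station import r
togo(r.sense(),.005,.25)"
```

```text
time: 0.9
tool_pos: [0.3914, 0.2662, 0.25]
eef_rot: [-0.0, 0.533, 0.846, -0.0]
force: [0.8, -0.2, 0.1]
grip_width: 0.0002
grasp_force: 0.0
t 0.9 pos [0.3914 0.2662 0.25  ] F [ 0.8 -0.2  0.1] shift [-0.4298 -0.0203 -0.    ] twist 0.673 tilt [-0.0005 -0.0001] w 0.0002 q [-0.91  0.05  0.26  1.78 -0.01  1.32 -0.2 ]
```

```bash
python3 -m inch '[{"dx":-0.045,"dy":-0.003,"dz":0,"twist":0.08},{"dx":-0.09,"dy":-0.005,"dz":0,"twist":0.17},{"dx":-0.135,"dy":-0.008,"dz":0,"twist":0.25},{"dx":-0.18,"dy":-0.01,"dz":0,"twist":0.34},{"dx":-0.225,"dy":-0.012,"dz":0,"twist":0.42},{"dx":-0.27,"dy":-0.014,"dz":0,"twist":0.51},{"dx":-0.315,"dy":-0.016,"dz":0,"twist":0.60},{"dx":-0.36,"dy":-0.018,"dz":0,"twist":0.67}]'
python3 -c "
from h import *
from station import r
togo(r.sense(),.005,.25)"
```

```text
time: 1.7
tool_pos: [0.5322, -0.0656, 0.2502]
eef_rot: [-0.0, 0.781, 0.624, 0.0]
force: [1.0, 0.6, 1.0]
grip_width: -0.0002
grasp_force: 0.0
t 1.7 pos [ 0.5322 -0.0656  0.2502] F [1.  0.6 1. ] shift [-0.057   0.0404  0.0002] twist 0.003 tilt [-0.0001  0.0002] w -0.0002 q [-0.48  0.21  0.64  1.64 -0.13  1.33 -0.04]
```

```bash
python3 -m inch '[{"dx":-0.028,"dy":0.02,"dz":0,"twist":0},{"dx":-0.056,"dy":0.04,"dz":0,"twist":0},{"dx":-0.056,"dy":0.04,"dz":0.03,"twist":0},{"dx":-0.056,"dy":0.04,"dz":0.06,"twist":0},{"dx":-0.056,"dy":0.04,"dz":0.09,"twist":0},{"dx":-0.056,"dy":0.04,"dz":0.1,"twist":0},{"dx":-0.056,"dy":0.04,"dz":0.1,"twist":0},{"dx":-0.056,"dy":0.04,"dz":0.1,"twist":0}]'
python3 - <<'E'
from h import *
from station import r
togo(r.sense(),.005,.1315)
for n in("scene",):
    c=r.camera(n);im=c["pixels"][:,:,::-1];cv2.imwrite(f"pics/{n}1.png",cv2.resize(im[130:330,180:440],None,fx=3,fy=3,interpolation=2))
E
```

```text
time: 2.5
tool_pos: [0.5594, -0.1275, 0.1515]
eef_rot: [0.0, 0.78, 0.626, 0.0]
force: [0.1, 0.1, 0.9]
grip_width: 0.0
grasp_force: 0.0
t 2.5 pos [ 0.5594 -0.1275  0.1515] F [0.1 0.1 0.9] shift [-0.0027  0.0002  0.02  ] twist 0.006 tilt [ 0.0011 -0.0003] w 0.0 q [-0.34  0.39  0.65  1.68 -0.25  1.16  0.16]
```

View pics/scene1.png

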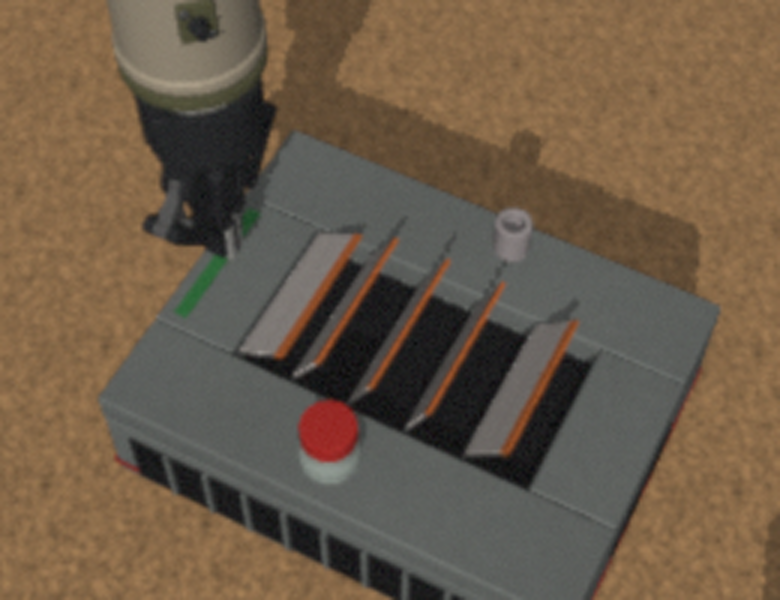

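The view shows the closed fingertips at about crop (235,255), hovering over the middle of the green bar. All five blades are standing, with clear space ahead of blade 1.

```bash
python3 -m inch '[{"dx":0,"dy":0,"dz":0.009,"twist":0},{"dx":0,"dy":0,"dz":0.018,"twist":0},{"dx":0,"dy":0,"dz":0.018,"twist":0},{"dx":0,"dy":0,"dz":0.018,"twist":0},{"dx":0,"dy":0,"dz":0.018,"twist":0}]'
python3 -c "
from h import *
from station import r
togo(r.sense(),.27,.1315)"
```

```text
time: 3.05
tool_pos: [0.559, -0.1274, 0.1325]
eef_rot: [0.0, 0.78, 0.626, 0.0]
force: [0.1, -0.1, 0.2]
grip_width: 0.0
grasp_force: 0.0
t 3.05 pos [ 0.559  -0.1274  0.1325] F [ 0.1 -0.1  0.2] shift [0.2623 0.0024 0.001 ] twist 0.006 tilt [ 0.0001 -0.0001] w 0.0 q [-0.33  0.41  0.64  1.7  -0.27  1.12  0.17]
```

```bash
python3 -m inch '[{"dx":0.006,"dy":0,"dz":0.0008,"twist":0},{"dx":0.014,"dy":0,"dz":0.0008,"twist":0},{"dx":0.022,"dy":0,"dz":0.0008,"twist":0},{"dx":0.03,"dy":0,"dz":0.0008,"twist":0},{"dx":0.038,"dy":0,"dz":0.0008,"twist":0},{"dx":0.046,"dy":0,"dz":0.0008,"twist":0},{"dx":0.053,"dy":0,"dz":0.0008,"twist":0},{"dx":0.06,"dy":0,"dz":0.0008,"twist":0}]'
python3 -c "
from h import *
from station import r
togo(r.sense(),.285,.1317)"
```

```text
time: 3.85
tool_pos: [0.572, -0.068, 0.1315]
eef_rot: [-0.0, 0.78, 0.626, 0.0]
force: [-1.0, 0.4, 0.3]
grip_width: -0.0003
grasp_force: 0.1
t 3.85 pos [ 0.572  -0.068   0.1315] F [-1.   0.4  0.3] shift [ 2.165e-01  2.700e-03 -2.000e-04] twist 0.006 tilt [-0.      0.0001] w -0.0003 q [-0.42  0.41  0.62  1.69 -0.26  1.12  0.06]
```

```bash
python3 -m inch '[{"dx":0.006,"dy":0,"dz":0,"twist":0},{"dx":0.013,"dy":0,"dz":0,"twist":0},{"dx":0.02,"dy":0,"dz":0,"twist":0},{"dx":0.027,"dy":0,"dz":0,"twist":0},{"dx":0.034,"dy":0,"dz":0,"twist":0},{"dx":0.041,"dy":0,"dz":0,"twist":0},{"dx":0.048,"dy":0,"dz":0,"twist":0},{"dx":0.055,"dy":0,"dz":0,"twist":0}]'
python3 - <<'E'
from h import *
from station import r
togo(r.sense(),.285,.1317)
c=r.camera("scene");im=c["pixels"][:,:,::-1];cv2.imwrite("pics/scene2.png",cv2.resize(im[130:330,180:440],None,fx=3,fy=3,interpolation=2))
E
```

```text
time: 4.65
tool_pos: [0.5839, -0.0141, 0.1314]
eef_rot: [-0.0, 0.78, 0.626, 0.0]
force: [-0.5, -0.5, 0.1]
grip_width: -0.0
grasp_force: 0.0
t 4.65 pos [ 0.5839 -0.0141  0.1314] F [-0.5 -0.5  0.1] shift [ 0.1614  0.0028 -0.0002] twist 0.007 tilt [-0.0002  0.0002] w -0.0 q [-0.49  0.43  0.6   1.67 -0.26  1.13 -0.04]
```

View pics/scene2.png

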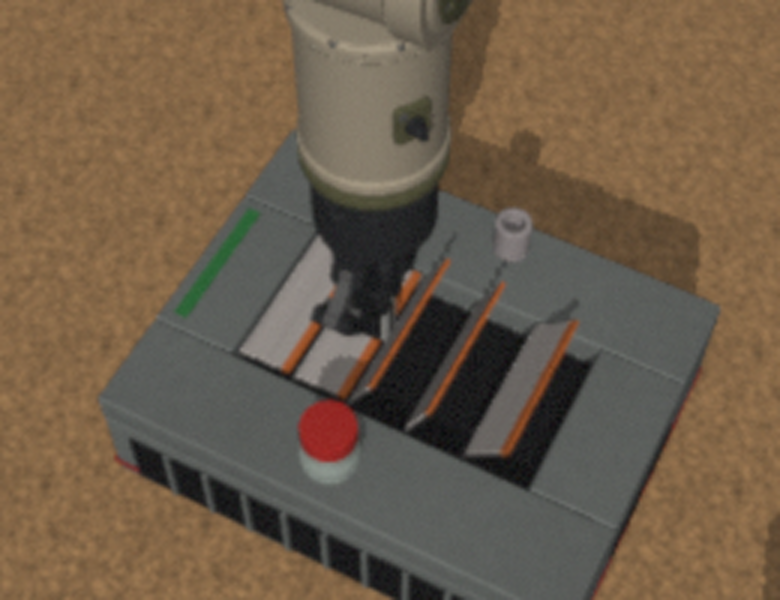

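Blade 1 is flat and blade 2 is nearly down, with the fingertips at about crop (385,325). The cleaner, socket and jar haven't moved, so I'll carry on.

```bash
python3 -m inch '[{"dx":0.006,"dy":0,"dz":0,"twist":0},{"dx":0.013,"dy":0,"dz":0,"twist":0},{"dx":0.02,"dy":0,"dz":0,"twist":0},{"dx":0.027,"dy":0,"dz":0,"twist":0},{"dx":0.034,"dy":0,"dz":0,"twist":0},{"dx":0.041,"dy":0,"dz":0,"twist":0},{"dx":0.048,"dy":0,"dz":0,"twist":0},{"dx":0.055,"dy":0,"dz":0,"twist":0}]'
python3 -c "
from h import *
from station import r
togo(r.sense(),.285,.1317)"
```

```text
time: 5.5
tool_pos: [0.5959, 0.0386, 0.1315]
eef_rot: [0.0, 0.78, 0.625, -0.0]
force: [-0.3, -0.4, 1.4]
grip_width: 0.0002
grasp_force: 0.4
t 5.5 pos [0.5959 0.0386 0.1315] F [-0.3 -0.4  1.4] shift [ 0.1073  0.0024 -0.0002] twist 0.005 tilt [-0.0001 -0.0006] w 0.0002 q [-0.56  0.45  0.58  1.63 -0.27  1.14 -0.13]
```

```bash
python3 -m inch '[{"dx":0.006,"dy":0,"dz":0,"twist":0},{"dx":0.013,"dy":0,"dz":0,"twist":0},{"dx":0.02,"dy":0,"dz":0,"twist":0},{"dx":0.027,"dy":0,"dz":0,"twist":0},{"dx":0.034,"dy":0,"dz":0,"twist":0},{"dx":0.041,"dy":0,"dz":0,"twist":0},{"dx":0.048,"dy":0,"dz":0,"twist":0},{"dx":0.055,"dy":0,"dz":0,"twist":0}]'
python3 -c "
from h import *
from station import r
togo(r.sense(),.285,.1317)"
```

```text
time: 6.3
tool_pos: [0.6079, 0.0932, 0.1315]
eef_rot: [-0.0, 0.78, 0.626, 0.0]
force: [-0.4, -0.5, 0.0]
grip_width: 0.0002
grasp_force: 0.1
t 6.3 pos [0.6079 0.0932 0.1315] F [-0.4 -0.5  0. ] shift [ 0.0514  0.0027 -0.0002] twist 0.006 tilt [0.     0.0003] w 0.0002 q [-0.62  0.49  0.56  1.58 -0.28  1.16 -0.21]
```

```bash
python3 -m inch '[{"dx":0.007,"dy":0,"dz":0,"twist":0},{"dx":0.014,"dy":0,"dz":0,"twist":0},{"dx":0.022,"dy":0,"dz":0,"twist":0},{"dx":0.03,"dy":0,"dz":0,"twist":0},{"dx":0.038,"dy":0,"dz":0,"twist":0},{"dx":0.046,"dy":0,"dz":0,"twist":0},{"dx":0.054,"dy":0,"dz":0,"twist":0},{"dx":0.054,"dy":0,"dz":0,"twist":0}]'
python3 - <<'E'
from h import *
from station import r
togo(r.sense(),.285,.1317)
c=r.camera("scene");im=c["pixels"][:,:,::-1];cv2.imwrite("pics/scene3.png",cv2.resize(im[130:330,180:440],None,fx=3,fy=3,interpolation=2))
E
```

```text
time: 7.1
tool_pos: [0.6195, 0.147, 0.1313]
eef_rot: [-0.0, 0.779, 0.626, 0.0]
force: [-0.5, -0.6, 0.4]
grip_width: -0.0004
grasp_force: 0.0
t 7.1 pos [0.6195 0.147  0.1313] F [-0.5 -0.6  0.4] shift [-0.0036  0.003  -0.0004] twist 0.008 tilt [-0.0002  0.0006] w -0.0004 q [-0.67  0.53  0.54  1.51 -0.29  1.18 -0.29]
```

View pics/scene3.png

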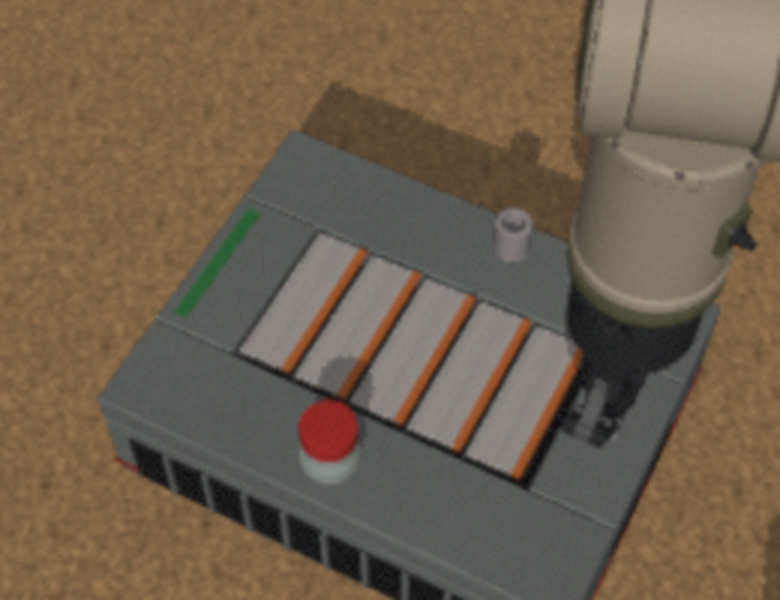

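All five blades are flat, and the fingertips are past the row's end at about crop (600,435). Next I lift straight up and move clear.

```bash
python3 -m inch '[{"dx":0.003,"dy":0,"dz":-0.02,"twist":0},{"dx":0.005,"dy":0,"dz":-0.05,"twist":0},{"dx":0.01,"dy":0,"dz":-0.08,"twist":0},{"dx":0.02,"dy":0,"dz":-0.12,"twist":0},{"dx":0.04,"dy":0,"dz":-0.14,"twist":0},{"dx":0.07,"dy":0,"dz":-0.14,"twist":0},{"dx":0.1,"dy":0,"dz":-0.14,"twist":0},{"dx":0.1,"dy":0,"dz":-0.14,"twist":0}]'
python3 -m inch '[{"dx":0,"dy":0,"dz":0,"twist":0},{"dx":0,"dy":0,"dz":0,"twist":0}]'
python3 - <<'E'
from station import r
import cv2,numpy as np
im=[r.camera(n)["pixels"][:,:,::-1] for n in("top","scene")]
cv2.imwrite("pics/end.png",np.vstack([cv2.resize(im[0][130:330,150:450],(430,287)),cv2.resize(im[1][130:330,180:480],(430,287))]))
E
```

```text
time: 7.95
tool_pos: [0.6405, 0.248, 0.2704]
eef_rot: [-0.001, 0.778, 0.628, 0.0]
force: [0.2, 1.0, -0.3]
grip_width: -0.0003
grasp_force: 0.0
time: 8.15
tool_pos: [0.6414, 0.2409, 0.2715]
eef_rot: [0.0, 0.781, 0.625, -0.0]
force: [-0.4, -0.6, -0.6]
grip_width: -0.0004
grasp_force: 0.0
```

View pics/end.png

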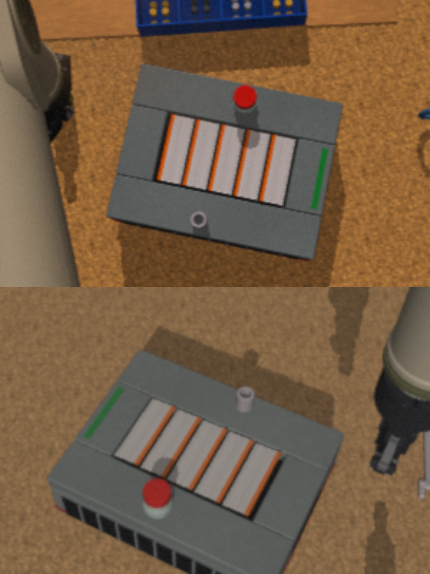

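Both views show all blades flat, the cleaner, jar and socket in place, and the arm clear. One quick numeric check that the edges are flush.

```bash
python3 - <<'E'
from h import *
from station import r
V=np.array([-U[1],U[0]])
for n in("top","scene"):
    c=r.camera(n);m=cv2.inRange(cv2.cvtColor(c["pixels"],cv2.COLOR_RGB2HSV),(5,150,90),(17,255,255))
    v,u=np.nonzero(m);P=ray(c,np.c_[u,v],.11)-G;s,l=P@U,P@V
    k=(abs(l)<.05)&(s>.05)&(s<.29);s=s[k]*1000
    e=88+42*np.arange(5)
    print(n,[(int((abs(s-x+1)<15).sum()),round(float(np.median(s[abs(s-x+1)<15])-x),1)) for x in e])
    b=ray(c,green(c,(350,215,400,300) if n=="top" else (220,180,290,250)),.11).mean(0);print("bar",b)
E
```

```text
top [(119, -1.3), (113, -1.3), (118, -1.1), (116, -1.0), (116, -0.9)]
bar [ 0.55635651 -0.13443942]
scene [(116, -2.0), (113, -2.0), (121, -1.8), (124, -1.8), (126, -1.8)]
bar [ 0.56043287 -0.13552299]
```

All edges are evenly spaced and flush, and the cleaner hasn't moved (under 0.2 mm).

```bash
python3 -c "
from station import r
print(r.job_done())"
```

```text
the job is handed in; nothing more can be done
None
```

All five louvre blades were folded flat in one light stroke from the green-marked end, the cleaner, socket and jar did not move, the arm is clear, and the job is handed in at about 8 s.

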